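# Chuck a mounted grinding point in the bench collet

### The job

Take the drum-shaped (flat-topped, cylindrical) grinding point from the wooden stand, set its shank all the way down into the open collet of the bench fixture and let go, then push the nut's lever round clockwise (seen from above) until the collet grips the shank firmly. Leave the cone-shaped point in the stand and do not disturb the bottle, vial and tub standing nearby.

Things in the scene. Friction and masses are not known exactly. Their poses are not given: they have to be found in the camera images.
- vise: Bench collet fixture, fixed to the table: grey base plate 100 x 100 x 12 mm, grey column of 29 mm radius up to z = 50 mm, above it a knurled steel nut (25 mm radius, 51 to 79 mm up) round four steel collet jaws. Origin on the table at the centre of the base, on the vertical collet axis; z up.
- collet_mouth (a point): Centre of the collet's open mouth, 86 mm above the table. The jaws' tops slope inward as a funnel, about 11 mm half-width at the mouth. Open, the hole is square, 17 mm across (joint at 0) to 15.8 mm (joint at 0.25), for a 12 mm shank.
- bore_floor (a point): Centre of the collet bore's floor, 50 mm above the table (36 mm below the mouth): the shank's end rests here when fully down.
- nut (a joint): The collet nut's angle, rad: starts between 0 and 0.25 (open), grows as the nut is turned clockwise seen from above, stop at 1.5. It stays where it is left and takes about 0.3 N m (3 N at the lever knob), somewhat more while gripping. The jaws close 2.4 mm each per rad: they touch a 12 mm shank at about 1.05 and grip it firmly from about 1.3 on.
- lever_knob (a point): Centre of the upright black knob (18 mm across, 36 mm tall, from 80 to 116 mm above the table; this point at 98 mm) at the end of the nut's one lever, 100 mm from the collet axis. It moves with the nut on a circle about that axis. The dark lever bar below it rises from the nut (66 mm up) to the knob (84 mm up).
- stand: Wooden stand for grinding points, fixed, 55 x 150 x 35 mm high. Origin under its centre, on the table; the two holes lie on its long (y) axis, 40 mm either side of the centre, 14.5 mm wide, 25 mm deep. A closed dark case, 60 mm tall, lies on the table between the stand and the fixture.
- drum_point: The drum-shaped grinding point as a whole, 77 mm long, about 80 g. Origin at the centre of its shank's lower end, z along the shank up to the head.
- drum_head (a point): Centre of the head of the drum-shaped point: an upright grey stone cylinder 26 mm across and 32 mm tall with a flat top. Below it the steel shank, 12 mm across and 45 mm long. Standing in the stand this point is 71 mm above the table, and 111 mm when the shank is fully down in the collet. Grasp here.
- drum_tip (a point): Centre of the lower end of the drum-shaped point's shank, 61 mm below the head's centre.
- cone_head (a point): Head of the other point: same shank, but the head tapers upward to a cone. It stays in the other hole of the stand (which hole is which varies). This point lies 58 mm above its shank's end.
- dropper: Amber dropper bottle, 33 mm across, 97 mm tall, loose bystander behind the fixture; origin at the centre of its underside.
- vial: Small capped glass vial, 23 mm across, 51 mm tall, loose bystander behind the fixture; origin at the centre of its underside.
- tub: Small white tub with a green lid, 49 mm across, 30 mm tall, loose bystander on the left; origin at the centre of its underside.
Not all that is in view belongs to the job. Leave any red look-alike of the drum_point alone.

How it is judged:
By the outcome, as a careful person would: the job done as asked, in the order asked, and still so for the second after the job is handed in, with the robot touching nothing.
It also fails if it takes over 48 s, if anything falls off the work surface, if the arm or the gripper's body presses on something with over 40 N, if the wrist force passes 120 N, or if a joint passes its speed limit or range.

### The arm

A 6-joint arm with a two-finger parallel gripper is mounted at the origin on the work surface; the furniture and walls round the work are solid. World frame = base frame: x ahead of the robot, y to its left, z up, the work surface at z = 0. Lengths are in m, angles in rad, forces in N, time in s.
With the tool pointing down it reaches from about 0.275 to 0.825 m from the base axis. Payload 4.9 kg.
Tool frame: the origin (TCP) lies between the finger pads; the fingertips stand 8 mm ahead of it and the grasp point (between the pads) lies 11 mm behind it (tip_extent is the distance from the TCP to the fingertips, in m); z points along the fingers, y is the direction in which the jaws open and shut (so a half turn about z gives the same grasp; the last joint's range is limited). The gripper opens to 85 mm and grips with 20 to 120 N. Pads are 22 mm wide; open, the fingers measure 114 mm over their backs; the gripper's body (76 mm by 85 mm) begins 54 mm behind the grasp point. The pads swing forward as they close: fully open they stand 13 mm farther back than shut.
Start: joints at [1.114, 0.326, -0.193, 1.052, 0, 1.437], TCP at [0.174, 0.522, 0.21] pointing down, gripper open.
Joint ranges: [-2.65, 2.65], [-0.97, 1.79], [-1.3, 1.35], [-1.93, 2.1], [-1.47, 1.37], [-3.14, 3.14]. Speed limits (rad/s): [2.57, 2.57, 3.14, 3.14, 3.14, 3.14].

### API

Orientations are given as a rotation vector (axis times angle).
In Python, from rig import * gives the robot as it stands. The module is installed in compiled form; this text tells all that it offers.
- The arm moves only by the tool drive_tool, never from a script. Its argument "moves" is a list of rows, each a list of 6 numbers: the shift along the tool's x, y, z in cm, then the turn, a rotation vector about the tool's x, y, z in rad. A call has 1 to 10 rows; each row shifts and turns the pose as measured when the row begins, along the tool's axes as they then stand; what a row does not reach is not made up. A row lasts 1/10 s, in which the tool goes at most 50 mm and 8.59 degrees, less where a joint would pass 70% of its speed; a pose out of reach is approached as far as the arm can. A call is refused whole if a number of a shift passes 5 or a number of a turn 0.15, either way. A call with a gripper value outside its range is refused whole. "gripper" is the opening, from -1 (shut) to 1 (fully open), so that 0 is half open, set as the call begins (left out, the last holds). The fingers move at their own pace and stop on an object; the grip force is fixed at half the most. Time passes only in rows, so rows that do not move let the fingers close. It gives the time, the measured TCP pose, the force and the opening at its end, in the units of the state.
- state(): the state, without advancing time (a new reading comes with each control period).
- get_image(name): name is "scene" or "top"; returns (picture, depth): 420x560x3 uint8, red, green, blue; 420x560 float32, m along the optical axis (not along the pixel's ray), 0 where there is no reading.
- calibration(name): a dict with "fov_y" (degrees; the focal length in pixels is half the picture's height over the tangent of half this angle, whatever the lens; pixels are square), "cx", "cy" (the principal point, pixels), "k1" (the pictures are not rectified: a ray, as slopes to the right and down, at radius r is drawn at 1 + k1 r^2 times it, then the intrinsics apply), "R" (3x3) and "t" (3): a world point X has camera coordinates R X + t. Camera axes: x right, y down, z forward; pixel columns grow to the right and rows downward; lengths in m; the calibration is good to about 2 mm. A picture is of the moment at which its call begins. calibration takes no time and is no camera call.
- finish_job(): hands the job in, once; it reports no verdict.
The state is a dict: "time": time; "q": joint angles; "qvel": joint speeds; "tau": joint torques, N m; "tool_pos": TCP position; "orientation": TCP orientation; "contact_force": force on the tool from outside, world axes, zero at the start; "wrist_torque": the same for the moment, N m; "gripper_width": finger opening in m.
Only numpy, scipy, OpenCV 4.12 (cv2) and the standard library are available. Lean on these libraries where they do the work, as an engineer would, in place of code of your own. Each camera call takes 0.05 s, during which the arm holds its last target. There are 200 camera calls.

## Working session

There is one attempt and no reset: what is moved stays moved. The work goes in short steps, Python scripts to look and compute and a tool call to move; the robot and the scene stay as the last step left them, time stands still between calls to the robot, and variables do not carry over. Pictures are saved under pics/ and viewed, about 8 in all and at most 12, crops included, and the job is handed in when it is done.

Besides the shell and the picture viewer there is one more tool, called after "Request:" as a command line: name --pt "numbers of a row" for each row, then --argument value for the rest. drive_tool: Moves the arm, as the interface text tells. Its arguments: {"type":"object","properties":{"moves":{"type":"array","items":{"type":"array","items":{"type":"number"}}},"gripper":{"type":"number"}},"required":["moves"]}

```bash
mkdir -p pics; cat > h.py <<'E'
from rig import *
import numpy as np, cv2
from scipy.spatial.transform import Rotation as Ro
def K(n):
    c=calibration(n); f=210/np.tan(np.radians(c['fov_y'])/2); return c,f
def ray(n,u,v):
    c,f=K(n); xd=np.array([(u-c['cx'])/f,(v-c['cy'])/f]); x=xd.copy()
    for _ in range(30): x=xd/(1+c['k1']*(x@x))
    R=np.array(c['R']); return -R.T@np.array(c['t']), R.T@np.array([x[0],x[1],1])
def onz(n,u,v,z):
    o,d=ray(n,u,v); return o+d*(z-o[2])/d[2]
def atd(n,u,v,D):
    o,d=ray(n,u,v); return o+d*D
def proj(n,X):
    c,f=K(n); p=np.array(c['R'])@X+np.array(c['t']); s=p[:2]/p[2]; s=s*(1+c['k1']*(s@s)); return s*f+[c['cx'],c['cy']]
def snap(n,name,crop=None,s=1):
    im,d=get_image(n); b=im[:,:,::-1]
    if crop: u0,v0,u1,v1=crop; b=b[v0:v1,u0:u1]
    cv2.imwrite('pics/'+name,cv2.resize(b,None,fx=s,fy=s,interpolation=cv2.INTER_CUBIC)); np.savez('/tmp/'+n,im=im,d=d); return im,d
def cloud(n,d):
    # world xyz for each pixel
    c,f=K(n); v,u=np.mgrid[:420,:560]; xd=np.stack([(u-c['cx'])/f,(v-c['cy'])/f],-1); x=xd.copy()
    for _ in range(30): x=xd/(1+c['k1']*(x**2).sum(-1,keepdims=True))
    p=np.concatenate([x,np.ones_like(x[...,:1])],-1)*d[...,None]
    return (p-np.array(c['t']))@np.array(c['R'])
E
python3 - <<'E'
from h import *
for n in('top','scene'):
    snap(n,n+'1.png',s=1.4); c,f=K(n); print(n,f,c['k1'],-np.array(c['R']).T@np.array(c['t']),np.round(c['R'],2).tolist())
print(state())
E
```

```text
top 399.97050063189863 -0.10505251100890417 [0.27174187 0.11909316 1.07863995] [[0.16, -0.99, 0.01], [-0.96, -0.16, -0.22], [0.22, 0.03, -0.98]]
scene 450.82963559507317 -0.006778681038502353 [-0.03818926 -0.39006036  0.91460693] [[0.7, -0.71, -0.02], [-0.54, -0.52, -0.66], [0.46, 0.48, -0.75]]
{'time': 0.1, 'q': array([ 1.11381771e+00,  3.26865428e-01, -1.93519809e-01,  1.05198824e+00,
        3.55231568e-05,  1.43657124e+00]), 'qvel': array([-0.00126377, -0.00114714,  0.00330894,  0.00178313, -0.00105563,
        0.00047844]), 'tau': array([ 1.15021444e-04, -4.44237506e+01,  2.63038373e+01,  7.86030520e-03,
       -1.95469079e-04, -1.43465229e-05]), 'tool_pos': array([0.17418727, 0.52109065, 0.20946888]), 'orientation': array([-5.04703051e-01, -3.10028605e+00,  2.35330847e-03]), 'contact_force': array([-0.5996793 ,  0.44702028, -0.43969692]), 'wrist_torque': array([ 0.04508428,  0.08368981, -0.02584869]), 'gripper_width': 0.0855943303369123}
```

View pics/top1.png

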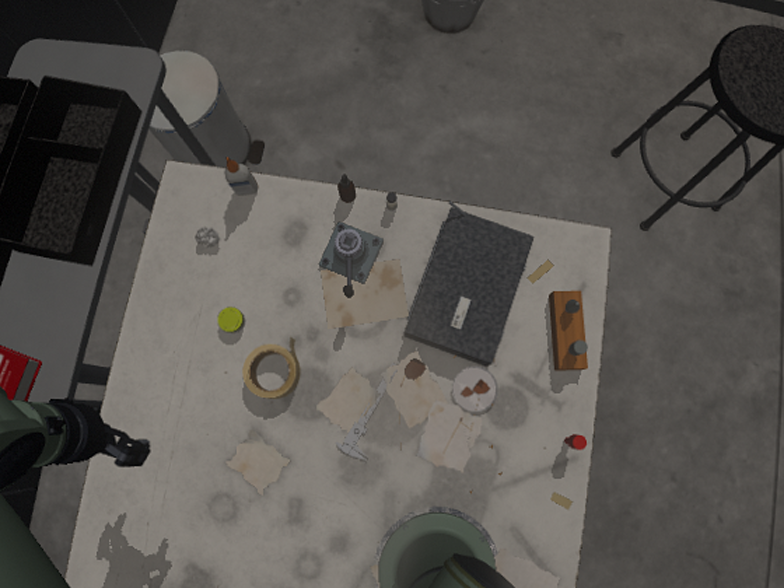

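View pics/scene1.png

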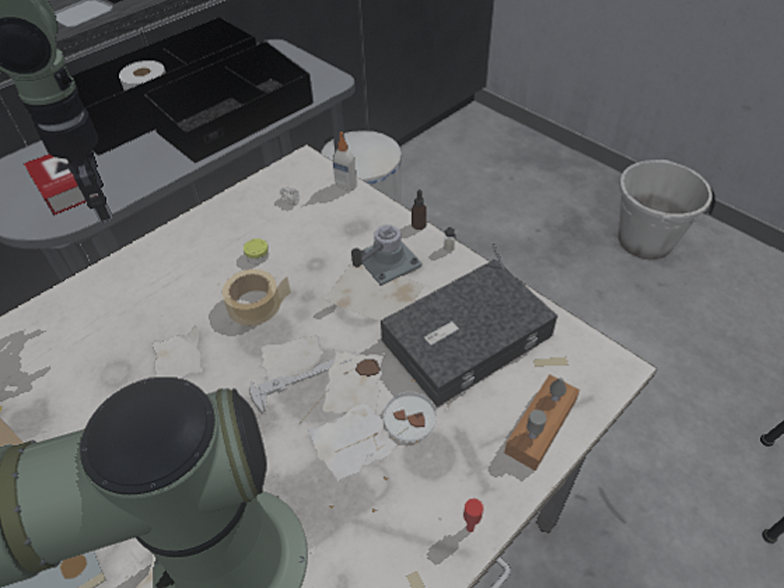

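The top view shows the stand at about (568,330), with the drum at (579,348) and the cone at (572,307). The vise is at (349,243), with its knob at (348,291) pointing toward the robot (all in 1.4x pixels). The scene view agrees: the drum is at (537,420) and the red look-alike stands apart at (473,512). Next I measure these.

```bash
python3 - <<'E'
from h import *
P={};I={}
for n in('top','scene'):
    z=np.load('/tmp/'+n+'.npz'); P[n]=cloud(n,z['d']); I[n]=z['im']
def near(n,u,v,r,lo,hi):
    u,v=int(u/1.4),int(v/1.4); p=P[n][v-r:v+r+1,u-r:u+r+1].reshape(-1,3); p=p[(p[:,2]>lo)&(p[:,2]<hi)]
    return len(p),p.mean(0).round(4) if len(p) else 0,((p.min(0)+p.max(0))/2).round(4) if len(p) else 0, np.ptp(p,axis=0).round(3) if len(p) else 0
for nm,n,u,v,r,lo,hi in [('drumtop','top',579,348,8,.078,.1),('drumtop','scene',537,414,10,.078,.1),
 ('cone','top',572,307,8,.05,.12),('cone','scene',557,387,10,.045,.12),
 ('knob','top',348,291,7,.105,.13),('knob','scene',357,257,8,.105,.13),
 ('mouth','top',349,241,14,.074,.095),('mouth','scene',387,237,14,.074,.095),
 ('plate','top',349,250,30,.008,.018),('case','top',470,285,50,.04,.08),
 ('dropper','top',346,188,12,.03,.12),('vial','top',391,200,10,.02,.08),('tub','top',230,320,14,.02,.04),('stand','top',568,330,38,.028,.042),('stand','scene',542,420,45,.028,.042)]:
    print(nm,n,*near(n,u,v,r,lo,hi))
# stand minAreaRect
for n in('top','scene'):
    p=P[n]; im=I[n].astype(int); m=(im[...,0]>im[...,2]+35)&(p[...,2]>.028)&(p[...,2]<.042)&(p[...,1]<-.1)
    q=p[m][:,:2].astype(np.float32); r=cv2.minAreaRect(q*1000); print('stand',n,len(q),r)
E
```

```text
drumtop top 89 [ 0.44   -0.1871  0.0866] [ 0.4403 -0.1877  0.0851] [0.024 0.025 0.013]
drumtop scene 135 [ 0.436  -0.1906  0.0865] [ 0.4376 -0.1901  0.0858] [0.027 0.026 0.013]
cone top 74 [ 0.5156 -0.1716  0.0704] [ 0.5174 -0.1747  0.0704] [0.023 0.023 0.034]
cone scene 125 [ 0.5112 -0.1777  0.0707] [ 0.5151 -0.176   0.0679] [0.023 0.025 0.043]
knob top 44 [0.4699 0.2387 0.1146] [0.4711 0.2391 0.1136] [0.018 0.016 0.008]
knob scene 46 [0.4672 0.236  0.1139] [0.4682 0.2378 0.1124] [0.014 0.018 0.014]
mouth top 237 [0.5682 0.2592 0.0802] [0.569  0.2593 0.0813] [0.051 0.052 0.015]
mouth scene 236 [0.558  0.2549 0.0797] [0.5424 0.2577 0.0822] [0.097 0.051 0.016]
plate top 668 [0.5635 0.2564 0.0123] [0.592  0.2563 0.013 ] [0.162 0.121 0.01 ]
case top 6201 [0.5277 0.0221 0.0591] [0.5321 0.0211 0.0531] [0.27  0.213 0.026]
dropper top 148 [0.6836 0.2867 0.0596] [0.6879 0.2887 0.0649] [0.03  0.032 0.067]
vial top 74 [0.6776 0.1957 0.0432] [0.6801 0.1957 0.0375] [0.022 0.02  0.035]
tub top 271 [0.393  0.4618 0.0285] [0.3936 0.4634 0.028 ] [0.049 0.052 0.013]
stand top 956 [ 0.478  -0.179   0.0346] [ 0.4789 -0.1815  0.0343] [0.154 0.079 0.012]
stand scene 1290 [ 0.4698 -0.1811  0.0352] [ 0.4766 -0.1388  0.035 ] [0.158 0.169 0.014]
stand top 904 ((479.3555908203125, -182.05104064941406), (149.17733764648438, 55.76128387451172), 10.51562786102295)
stand scene 1088 ((475.6618957519531, -182.99197387695312), (150.82090759277344, 55.501434326171875), 10.409974098205566)
```

Request:
drive_tool --pt "0 0 0 0 0 -0.127" --pt "0 0 0 0 0 -0.127" --pt "0 0 0 0 0 -0.127" --pt "0 0 0 0 0 -0.127" --pt "-0.8 -4.8 0 0 0 0" --pt "-0.8 -4.8 0 0 0 0" --pt "-0.8 -4.8 0 0 0 0" --pt "-0.8 -4.8 0 0 0 0" --pt "-0.8 -4.8 0 0 0 0" --pt "-0.8 -4.8 0 0 0 0" --gripper 0.3

```text
time: 1.1
tool_pos: [0.2805, 0.244, 0.2054]
orientation: [0.344, -3.118, 0.01]
contact_force: [1.4, 0.1, -0.1]
gripper_width: 0.0558
```

Request:
drive_tool --pt "-0.8 -4.8 0 0 0 0" --pt "-0.8 -4.8 0 0 0 0" --pt "-0.8 -4.8 0 0 0 0" --pt "-0.8 -4.8 0 0 0 0" --pt "-0.8 -4.8 0 0 0 0" --pt "-0.8 -4.8 0 0 0 0" --pt "0 0 0 0 0 0"

```text
time: 1.8
tool_pos: [0.3923, -0.0407, 0.2071]
orientation: [-0.333, 3.124, -0.012]
contact_force: [0.4, 0.5, -0.1]
gripper_width: 0.056
```

```bash
cat >> h.py <<'E'
def togo(x,y,z,yaw=None,tilt=True):
    # remaining shift (cm) in tool axes, and turn to point straight down with tool-y at yaw (deg)
    s=state(); R=Ro.from_rotvec(s['orientation']).as_matrix()
    print('t',round(s['time'],2),'pos',s['tool_pos'].round(4),'yaw',np.degrees(np.arctan2(R[1,1],R[0,1])).round(1),'w',round(float(s['gripper_width']),4),'F',s['contact_force'].round(1))
    print('shift cm',(100*R.T@(np.array([x,y,z])-s['tool_pos'])).round(2))
    if yaw is not None:
        a=np.radians(yaw); Y=np.array([np.cos(a),np.sin(a),0]); Z=np.array([0,0,-1.]); G=np.stack([np.cross(Y,Z),Y,Z],1)
        print('turn',Ro.from_matrix(R.T@G).as_rotvec().round(3))
E
python3 -c "
from h import *
togo(.4385,-.1892,.064,100.5)"
```

```text
t 1.8 pos [ 0.3923 -0.0407  0.2071] yaw 102.2 w 0.056 F [ 0.4  0.5 -0.1]
shift cm [ -1.4  -15.38  14.43]
turn [-0.008 -0.001  0.029]
```

Request:
drive_tool --pt "-0.4 -4.5 0 0 0 0.03" --pt "-0.4 -4.5 0 0 0 0" --pt "-0.4 -4.5 0 0 0 0" --pt "-0.2 -2.0 3 0 0 0" --pt "0 0 2 0 0 0" --pt "0 0 0 0 0 0"

```text
time: 2.4
tool_pos: [0.4358, -0.1947, 0.1554]
orientation: [0.282, -3.128, 0.009]
contact_force: [-0.5, 0.4, 0.2]
gripper_width: 0.0552
```

```bash
python3 -c "
from h import *
togo(.4385,-.1892,.064,100.5)
snap('scene','g1.png',(290,200,490,350),3)
togo(.4385,-.1892,.064,100.5)"
```

```text
t 2.4 pos [ 0.4358 -0.1947  0.1554] yaw 100.3 w 0.0552 F [-0.5  0.4  0.2]
shift cm [-0.37  0.54  9.14]
turn [-0.006 -0.001 -0.003]
t 2.45 pos [ 0.4363 -0.1948  0.1565] yaw 100.3 w 0.0556 F [-0.   0.2 -0.2]
shift cm [-0.31  0.57  9.25]
turn [-0.007 -0.    -0.003]
```

View pics/g1.png

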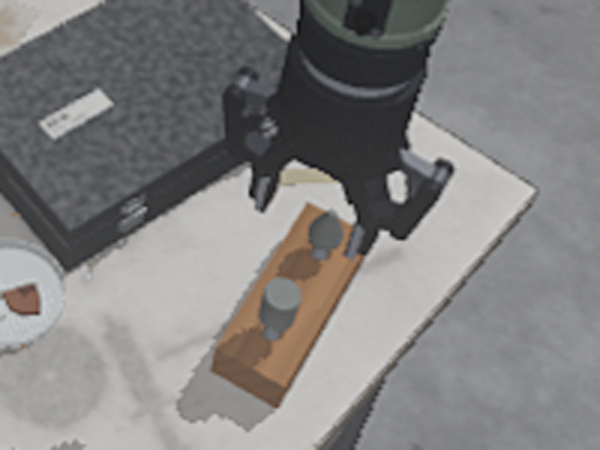

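The crop shows the gripper above the stand, with its fingers astride and the drum (281,305) and cone (326,230) untouched. I go down next.

Request:
drive_tool --pt "-0.3 0.55 0 0 0 0" --pt "0 0 2.5 0 0 0" --pt "0 0 2.5 0 0 0" --pt "0 0 1.5 0 0 0" --pt "0 0 0 0 0 0"

```text
time: 2.95
tool_pos: [0.4424, -0.1852, 0.0959]
orientation: [-0.293, 3.12, -0.016]
contact_force: [0.4, 0.4, 0.2]
gripper_width: 0.0557
```

```bash
python3 -c "
from h import *
togo(.4385,-.1892,.064,100.5)"
```

```text
t 2.95 pos [ 0.4424 -0.1852  0.0959] yaw 100.7 w 0.0557 F [0.4 0.4 0.2]
shift cm [ 0.48 -0.29  3.19]
turn [-0.011  0.007  0.004]
```

Request:
drive_tool --pt "0.45 -0.3 0 -0.01 0.007 0" --pt "0 0 0 0 0 0" --pt "0 0 1.6 0 0 0" --pt "0 0 1.4 0 0 0" --pt "0 0 0 0 0 0" --pt "0 0 0 0 0 0"

```text
time: 3.55
tool_pos: [0.4433, -0.1903, 0.0729]
orientation: [-0.297, 3.119, -0.01]
contact_force: [-0.7, -0.2, 0.5]
gripper_width: 0.0556
```

```bash
python3 -c "
from h import *
togo(.4385,-.1892,.064,100.5)"
```

```text
t 3.55 pos [ 0.4433 -0.1903  0.0729] yaw 100.9 w 0.0556 F [-0.7 -0.2  0.5]
shift cm [0.46 0.21 0.89]
turn [-0.007  0.008  0.006]
```

Request:
drive_tool --pt "0.45 0.2 0.5 -0.007 0.008 0.006" --pt "0 0 0.4 0 0 0" --pt "0.1 0 0 0 0 0" --pt "0 0 0 0 0 0"

```text
time: 3.95
tool_pos: [0.4385, -0.1902, 0.0655]
orientation: [-0.287, 3.126, -0.003]
contact_force: [0.3, -0.2, 0.4]
gripper_width: 0.0553
```

```bash
python3 -c "
from h import *
togo(.4385,-.1892,.064,100.5)"
```

```text
t 3.95 pos [ 0.4385 -0.1902  0.0655] yaw 100.5 w 0.0553 F [ 0.3 -0.2  0.4]
shift cm [-0.02  0.1   0.15]
turn [-0.002  0.002 -0.   ]
```

Request:
drive_tool --pt "0 0.1 0 0 0 0" --pt "0 0 0 0 0 0" --pt "0 0 0 0 0 0" --pt "0 0 0 0 0 0" --pt "0 0 0 0 0 0" --pt "0 0 0 0 0 0" --pt "0 0 0 0 0 0" --gripper -1

```text
time: 4.65
tool_pos: [0.4402, -0.1909, 0.0672]
orientation: [-0.286, 3.123, -0.009]
contact_force: [-0.6, -0.2, -0.6]
gripper_width: 0.0003
```

```bash
python3 -c "
from h import *
togo(.4385,-.1892,.19,100.5)"
```

```text
t 4.65 pos [ 0.4402 -0.1909  0.0672] yaw 100.5 w 0.0003 F [-0.6 -0.2 -0.6]
shift cm [  0.08   0.12 -12.28]
turn [-0.006  0.005 -0.001]
```

The fingers closed on nothing, so I take another look.

```bash
python3 -c "
from h import *
snap('scene','g2.png',(290,200,490,350),3)
im,d=get_image('top'); b=im[190:290,330:460,::-1]; cv2.imwrite('pics/g2t.png',cv2.resize(b,None,fx=5,fy=5,interpolation=cv2.INTER_CUBIC))
a=cv2.imread('pics/g2.png'); c=cv2.imread('pics/g2t.png'); h=np.zeros((450,800,3),np.uint8); h[:300,:400]=cv2.resize(a,(400,300)); h[:308,400:]=cv2.resize(c,(400,308)); cv2.imwrite('pics/g2b.png',h[:310])"
```

```text
(no output)
```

View pics/g2b.png

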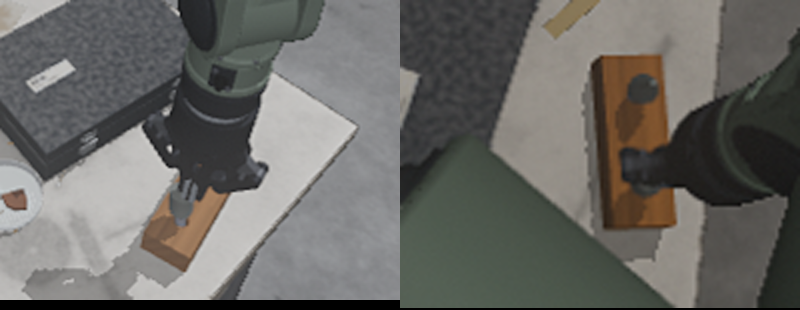

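The drum still stands in its hole and the closed fingertips sit beside or behind it. I compare the reported TCP with the camera.

```bash
python3 -c "
from h import *
s=state();p=s['tool_pos'];print(p,s['q'].round(3))
for n in('scene','top'):
    im,d=get_image(n);P=cloud(n,d)
    for X in(p,p+[0,0,-.008],np.array([.4385,-.1892,.087])): print(n,proj(n,X).round(1))
    b=im[:,:,::-1].copy()
    q=P.reshape(-1,3); q=q[(np.abs(q[:,0]-.45)<.06)&(np.abs(q[:,1]+.19)<.05)&(q[:,2]>.045)&(q[:,2]<.12)]
    for z in np.arange(.05,.12,.01):
        w=q[(q[:,2]>=z)&(q[:,2]<z+.01)]; print(round(z,3),len(w),w.min(0).round(3)[:2],w.max(0).round(3)[:2]) if len(w) else 0
    u,v=proj(n,p).round().astype(int); c=b[v-50:v+40,u-60:u+60].copy(); c=cv2.resize(c,None,fx=5,fy=5,interpolation=cv2.INTER_CUBIC); cv2.circle(c,(302,252),4,(0,0,255),-1); cv2.imwrite('pics/t_%s.png'%n,c)
a=np.hstack([cv2.resize(cv2.imread('pics/t_%s.png'%n),(400,300)) for n in('scene','top')]);cv2.imwrite('pics/g3.png',a)
"
```

```text
[ 0.44019507 -0.19093006  0.06724288] [-0.562  0.349 -0.576  0.638 -0.001 -0.745]
scene [383.8 301.7]
scene [383.3 303.6]
scene [384.1 296.9]
0.05 12 [ 0.425 -0.198] [ 0.439 -0.18 ]
0.06 33 [ 0.424 -0.197] [ 0.44  -0.178]
0.07 27 [ 0.424 -0.197] [ 0.439 -0.177]
0.08 66 [ 0.423 -0.196] [ 0.444 -0.169]
0.09 23 [ 0.426 -0.205] [ 0.443 -0.18 ]
0.1 36 [ 0.427 -0.206] [ 0.446 -0.179]
0.11 40 [ 0.427 -0.205] [ 0.446 -0.18 ]
top [412.7 248.4]
top [411.8 248.8]
top [414.5 248.1]
0.05 7 [ 0.428 -0.186] [ 0.509 -0.172]
0.06 13 [ 0.428 -0.187] [ 0.51  -0.167]
0.07 7 [ 0.428 -0.179] [ 0.51  -0.171]
0.08 17 [ 0.427 -0.188] [ 0.434 -0.169]
0.09 2 [ 0.432 -0.186] [ 0.432 -0.185]
0.1 4 [ 0.431 -0.19 ] [ 0.434 -0.185]
0.11 1 [ 0.434 -0.182] [ 0.434 -0.182]
```

View pics/g3.png

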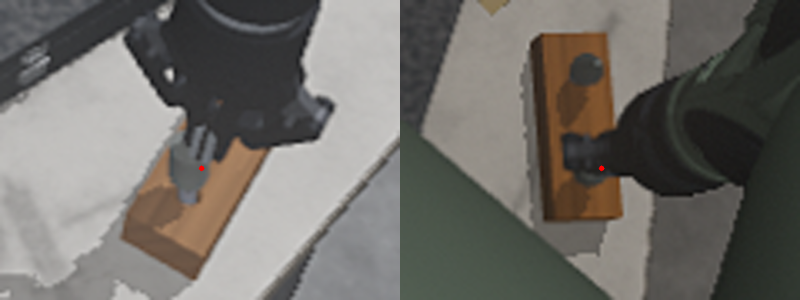

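Request:
drive_tool --pt "0 0 -1 0 0 0" --pt "0 0 -3 0 0 0" --pt "0 0 -4 0 0 0" --pt "0 0 -3 0 0 0" --pt "0 0 0 0 0 0"

```text
time: 5.35
tool_pos: [0.4381, -0.1893, 0.1822]
orientation: [-0.287, 3.126, -0.005]
contact_force: [0.8, -0.8, -1.1]
gripper_width: 0.0005
```

```bash
python3 -c "
from h import *
togo(.4385,-.1892,.064,100.5)
o=[]
for n in('scene','top'):
    s=state();p=s['tool_pos'];R=Ro.from_rotvec(s['orientation']).as_matrix();tip=p+R[:,2]*.008
    im,d=get_image(n);P=cloud(n,d)
    print(n,'tip px',proj(n,tip).round(1))
    u,v=proj(n,np.array([.4385,-.1892,.1])).round().astype(int)
    c=im[v-50:v+40,u-60:u+60,::-1]; c=cv2.resize(c,None,fx=3.333,fy=3.333,interpolation=cv2.INTER_CUBIC); print('org',u-60,v-50)
    for X,col in((tip,(0,0,255)),(np.array([.4385,-.1892,.087]),(0,255,0))):
        q=(proj(n,X)-[u-60,v-50]+.5)*3.333; cv2.circle(c,tuple(int(k) for k in q),3,col,-1)
    o.append(c)
    q=P.reshape(-1,3); q=q[(np.abs(q[:,0]-.44)<.03)&(np.abs(q[:,1]+.19)<.03)]
    w=q[(q[:,2]>.081)&(q[:,2]<.094)]; print('drum top',len(w),w.mean(0),(w.min(0)+w.max(0))/2,np.ptp(w,axis=0))
    for z in np.arange(.11,.19,.01):
        w=q[(q[:,2]>=z)&(q[:,2]<z+.01)]; print(round(z,3),len(w),w.min(0).round(3)[:2],w.max(0).round(3)[:2]) if len(w) else 0
cv2.imwrite('pics/g4.png',np.hstack(o))
"
```

```text
t 5.35 pos [ 0.4381 -0.1893  0.1822] yaw 100.5 w 0.0005 F [ 0.8 -0.8 -1.1]
shift cm [-0.02  0.04 11.82]
turn [-0.003  0.002 -0.   ]
scene tip px [390.7 273.9]
org 325 244
drum top 122 [ 0.4359172  -0.18309023  0.08679362] [ 0.4376348  -0.18219583  0.08668852] [0.02903994 0.02649842 0.01121058]
top tip px [426.  244.2]
org 356 197
drum top 79 [ 0.43960278 -0.18080267  0.08709132] [ 0.44036902 -0.18139879  0.08741916] [0.02525117 0.02354032 0.00933397]
```

View pics/g4.png

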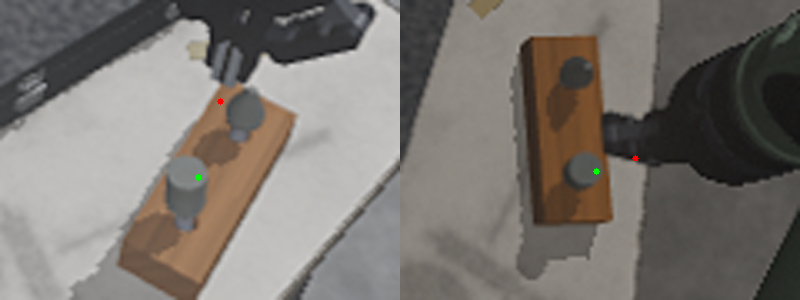

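The drum stands but leans a few mm toward +y. The real fingertips are offset from the reported point, so I measure that offset from depth.

```bash
python3 -c "
from h import *
togo(.4385,-.1892,.064,100.5)
for n in('scene','top'):
    im,d=get_image(n);P=cloud(n,d);q=P.reshape(-1,3); q=q[(np.abs(q[:,0]-.45)<.1)&(np.abs(q[:,1]+.19)<.1)]
    for z in np.arange(.13,.26,.01):
        w=q[(q[:,2]>=z)&(q[:,2]<z+.01)]; print(n,round(z,3),len(w),w.min(0).round(3)[:2],w.max(0).round(3)[:2],w.mean(0).round(3)) if len(w) else 0
"
```

```text
t 5.45 pos [ 0.4363 -0.1882  0.1788] yaw 100.5 w -0.0004 F [0.1 0.8 0.2]
shift cm [-0.21 -0.14 11.48]
turn [ 0.    -0.002 -0.001]
scene 0.19 1 [ 0.433 -0.196] [ 0.433 -0.196] [ 0.433 -0.196  0.2  ]
scene 0.2 20 [ 0.425 -0.201] [ 0.433 -0.177] [ 0.427 -0.19   0.207]
scene 0.21 53 [ 0.423 -0.203] [ 0.446 -0.176] [ 0.429 -0.191  0.215]
scene 0.22 50 [ 0.423 -0.203] [ 0.443 -0.177] [ 0.428 -0.192  0.225]
scene 0.23 44 [ 0.424 -0.203] [ 0.443 -0.178] [ 0.428 -0.191  0.235]
scene 0.24 92 [ 0.418 -0.221] [ 0.444 -0.158] [ 0.428 -0.189  0.246]
scene 0.25 234 [ 0.417 -0.229] [ 0.453 -0.152] [ 0.432 -0.192  0.255]
top 0.2 2 [ 0.428 -0.184] [ 0.428 -0.183] [ 0.428 -0.184  0.205]
top 0.21 3 [ 0.427 -0.187] [ 0.429 -0.183] [ 0.428 -0.185  0.215]
top 0.22 5 [ 0.426 -0.188] [ 0.43 -0.18] [ 0.428 -0.184  0.222]
top 0.24 7 [ 0.421 -0.178] [ 0.429 -0.158] [ 0.426 -0.173  0.245]
top 0.25 19 [ 0.421 -0.174] [ 0.434 -0.16 ] [ 0.428 -0.166  0.254]
```

In depth the closed fingertips sit about 20 mm above the reported TCP height instead of 8 mm below it, while x and y agree. The first grasp therefore closed just above the drum's top and only nudged it. I use the camera's height and go 28 mm lower.

Request:
drive_tool --pt "0 0 0 0 0 0" --pt "0 0 0 0 0 0" --pt "0 0 0 0 0 0" --pt "0 0 0 0 0 0" --pt "0 0 4 0 0 0" --pt "0 0 3 0 0 0" --pt "0 0 0 0 0 0" --gripper 0.5

```text
time: 6.25
tool_pos: [0.433, -0.1863, 0.1021]
orientation: [0.286, -3.12, -0.008]
contact_force: [-1.0, 1.2, 0.5]
gripper_width: 0.0641
```

```bash
python3 -c "
from h import *
for i in range(4): togo(.4385,-.1885,.039,100.5); get_image('top')
im,d=get_image('scene');q=cloud('scene',d).reshape(-1,3); q=q[(np.abs(q[:,0]-.44)<.07)&(np.abs(q[:,1]+.19)<.07)&(q[:,2]>.095)]
for s in(1,-1):
    w=q[s*(q[:,1]+.19)>.015]; print(s,np.sort(w[:,2])[:6].round(3), w[w[:,2]<.15][:,:2].min(0),w[w[:,2]<.15][:,:2].max(0))
"
```

```text
t 6.25 pos [ 0.433  -0.1863  0.1021] yaw 100.5 w 0.0641 F [-1.   1.2  0.5]
shift cm [-0.55 -0.35  6.3 ]
turn [ 0.006 -0.008 -0.001]
t 6.3 pos [ 0.4338 -0.1868  0.1036] yaw 100.5 w 0.0642 F [0.3 0.4 0. ]
shift cm [-0.47 -0.29  6.46]
turn [ 0.005 -0.007 -0.001]
t 6.35 pos [ 0.4349 -0.1874  0.105 ] yaw 100.5 w 0.0638 F [ 0.  -0.2  1. ]
shift cm [-0.37 -0.19  6.6 ]
turn [ 0.003 -0.005 -0.001]
t 6.4 pos [ 0.4358 -0.188   0.1059] yaw 100.5 w 0.0638 F [ 0.5  0.2 -0.1]
shift cm [-0.28 -0.11  6.69]
turn [ 0.001 -0.003 -0.001]
1 [0.135 0.135 0.137 0.139 0.14  0.14 ] [ 0.41717452 -0.15933684] [ 0.441249   -0.14548195]
-1 [0.138 0.139 0.139 0.139 0.141 0.141] [ 0.4308895  -0.23462783] [ 0.44467956 -0.22211994]
```

Request:
drive_tool --pt "-0.25 -0.1 1.5 0 0 0" --pt "0 0 1.5 0 0 0" --pt "0 0 1.5 0 0 0" --pt "0 0 1.2 0 0 0" --pt "0 0 0.5 0 0 0" --pt "0 0 0 0 0 0" --pt "0 0 0 0 0 0" --pt "0 0 0 0 0 0"

```text
time: 7.3
tool_pos: [0.4475, -0.1941, 0.0529]
orientation: [-0.286, 3.115, -0.018]
contact_force: [0.0, 0.6, 0.7]
gripper_width: 0.0641
```

```bash
python3 -c "
from h import *
togo(.4385,-.1885,.039,100.5)"
```

```text
t 7.3 pos [ 0.4475 -0.1941  0.0529] yaw 100.5 w 0.0641 F [0.  0.6 0.7]
shift cm [0.8  0.73 1.37]
turn [-0.013  0.012 -0.   ]
```

Request:
drive_tool --pt "0.7 0.6 0.4 -0.013 0.012 0" --pt "0 0 0 0 0 0" --pt "0 0 0 0 0 0" --pt "0 0 0 0 0 0"

```text
time: 7.7
tool_pos: [0.4396, -0.1895, 0.0497]
orientation: [-0.287, 3.128, -0.0]
contact_force: [-0.3, -0.6, 0.2]
gripper_width: 0.0637
```

```bash
python3 -c "
from h import *
togo(.4385,-.1885,.039,100.5)"
```

```text
t 7.7 pos [ 0.4396 -0.1895  0.0497] yaw 100.5 w 0.0637 F [-0.3 -0.6  0.2]
shift cm [0.09 0.12 1.07]
turn [-0.     0.001 -0.   ]
```

Request:
drive_tool --pt "0.1 0.1 0.5 0 0 0" --pt "0 0 0.5 0 0 0" --pt "0.2 0.1 0 0 0 0" --pt "0 0 0 0 0 0" --pt "0 0 0 0 0 0"

```text
time: 8.2
tool_pos: [0.4357, -0.1878, 0.0384]
orientation: [-0.287, 3.128, 0.001]
contact_force: [-0.5, -0.1, -0.5]
gripper_width: 0.0641
```

```bash
python3 -c "
from h import *
togo(.4385,-.1885,.039,100.5)"
```

```text
t 8.2 pos [ 0.4357 -0.1878  0.0384] yaw 100.5 w 0.0641 F [-0.5 -0.1 -0.5]
shift cm [-0.27 -0.12 -0.06]
turn [ 0.  0. -0.]
```

Request:
drive_tool --pt "-0.25 -0.1 0 0 0 0" --pt "0 0 0 0 0 0" --pt "0 0 0 0 0 0" --pt "0 0 0 0 0 0" --pt "0 0 0 0 0 0" --pt "0 0 0 0 0 0" --pt "0 0 0 0 0 0" --pt "0 0 0 0 0 0" --gripper -1

```text
time: 9.0
tool_pos: [0.4389, -0.1887, 0.0388]
orientation: [-0.287, 3.128, -0.001]
contact_force: [-0.3, 0.1, -0.5]
gripper_width: 0.0246
```

```bash
python3 -c "
from h import *
togo(.4385,-.1885,.19,100.5)"
```

```text
t 9.0 pos [ 0.4389 -0.1887  0.0388] yaw 100.5 w 0.0246 F [-0.3  0.1 -0.5]
shift cm [  0.03   0.02 -15.12]
turn [-0.     0.001 -0.   ]
```

Gripped: opening 24.6 mm against a 26 mm head. I lift and carry.

Request:
drive_tool --pt "0 0 -1.5 0 0 0" --pt "0 0 -3 0 0 0" --pt "0 0 -4 0 0 0" --pt "0 0 -4 0 0 0" --pt "0 0 -3 0 0 0" --pt "0 0 0 0 0 0"

```text
time: 9.6
tool_pos: [0.4373, -0.1876, 0.1978]
orientation: [0.287, -3.126, -0.005]
contact_force: [1.3, -0.4, -1.5]
gripper_width: 0.0243
```

```bash
python3 -c "
from h import *
togo(.568,.259,.19,100.5)"
```

```text
t 9.6 pos [ 0.4373 -0.1876  0.1978] yaw 100.5 w 0.0243 F [ 1.3 -0.4 -1.5]
shift cm [-20.98  41.53   0.86]
turn [ 0.003 -0.003 -0.   ]
```

Request:
drive_tool --pt "-1.7 3.4 0 0 0 0" --pt "-1.7 3.4 0 0 0 0" --pt "-1.7 3.4 0 0 0 0" --pt "-1.7 3.4 0 0 0 0" --pt "-1.7 3.4 0 0 0 0" --pt "-1.7 3.4 0 0 0 0" --pt "-1.7 3.4 0 0 0 0" --pt "-1.7 3.4 0 0 0 0" --pt "-1.7 3.4 0 0 0 0" --pt "0 0 0 0 0 0"

```text
time: 10.6
tool_pos: [0.5333, 0.1519, 0.1886]
orientation: [0.276, -3.119, -0.004]
contact_force: [-0.3, -0.7, -1.0]
gripper_width: 0.0245
```

```bash
python3 -c "
from h import *
togo(.568,.259,.19,100.5)"
```

```text
t 10.6 pos [0.5333 0.1519 0.1886] yaw 100.1 w 0.0245 F [-0.3 -0.7 -1. ]
shift cm [-5.29  9.94 -0.16]
turn [ 0.004 -0.01  -0.007]
```

Request:
drive_tool --pt "-1.7 3.2 0 0.004 -0.01 -0.007" --pt "-1.7 3.2 0 0 0 0" --pt "-1.2 2.2 0 0 0 0" --pt "-0.3 0.6 0 0 0 0" --pt "0 0 0 0 0 0" --pt "0 0 0 0 0 0" --pt "0 0 0 0 0 0"

```text
time: 11.3
tool_pos: [0.5613, 0.2489, 0.1804]
orientation: [0.283, -3.117, 0.01]
contact_force: [0.2, 0.6, -1.0]
gripper_width: 0.0244
```

```bash
python3 -c "
from h import *
for n in('scene','top'):
    z=np.load('/tmp/'+n+'.npz') if n=='top' else None
    if n=='top':
        q=cloud(n,z['d']).reshape(-1,3); q=q[np.hypot(q[:,0]-.568,q[:,1]-.259)<.03]; w=q[(q[:,2]>.07)&(q[:,2]<.088)]; print('nut top',cv2.minEnclosingCircle((w[:,:2]*1000).astype(np.float32)))
        q=cloud(n,z['d']).reshape(-1,3); q=q[np.hypot(q[:,0]-.568,q[:,1]-.259)<.075]; w=q[(q[:,2]>.009)&(q[:,2]<.016)]; print('plate',cv2.minAreaRect((w[:,:2]*1000).astype(np.float32)))
togo(.569,.259,.19,100.5)
im,d=snap('scene','v1.png',(210,110,350,215),4)
q=cloud('scene',d).reshape(-1,3); q=q[np.hypot(q[:,0]-.568,q[:,1]-.259)<.04]
for z in np.arange(.07,.26,.01):
    w=q[(q[:,2]>=z)&(q[:,2]<z+.01)]; print(round(z,3),len(w),w.min(0).round(3)[:2],w.max(0).round(3)[:2],w.mean(0).round(3)) if len(w) else 0
togo(.569,.259,.19,100.5)
"
```

```text
nut top ((566.8353271484375, 259.123779296875), 28.470354080200195)
plate ((568.13232421875, 259.5899963378906), (100.15562438964844, 99.76688385009766), 76.35985565185547)
t 11.3 pos [0.5613 0.2489 0.1804] yaw 100.4 w 0.0244 F [ 0.2  0.6 -1. ]
shift cm [-0.93  0.85 -0.98]
turn [-0.005 -0.013 -0.002]
0.07 143 [0.533 0.232] [0.591 0.286] [0.56  0.255 0.076]
0.08 96 [0.541 0.233] [0.59  0.281] [0.566 0.256 0.083]
0.09 1 [0.568 0.242] [0.568 0.242] [0.568 0.242 0.09 ]
0.15 10 [0.555 0.241] [0.564 0.249] [0.558 0.244 0.157]
0.16 17 [0.554 0.24 ] [0.564 0.251] [0.558 0.244 0.166]
0.17 14 [0.556 0.241] [0.564 0.25 ] [0.559 0.245 0.175]
0.18 15 [0.555 0.241] [0.565 0.251] [0.559 0.244 0.185]
0.19 10 [0.552 0.237] [0.56  0.248] [0.556 0.242 0.196]
0.2 33 [0.548 0.225] [0.565 0.263] [0.553 0.245 0.206]
0.21 69 [0.547 0.221] [0.573 0.272] [0.555 0.242 0.215]
0.22 91 [0.546 0.223] [0.574 0.274] [0.558 0.246 0.226]
0.23 66 [0.547 0.221] [0.571 0.272] [0.558 0.247 0.234]
0.24 59 [0.543 0.221] [0.57  0.288] [0.554 0.253 0.246]
0.25 107 [0.54  0.219] [0.578 0.298] [0.557 0.256 0.255]
t 11.35 pos [0.5613 0.2488 0.1805] yaw 100.4 w 0.0245 F [ 0.2 -0.4 -1.2]
shift cm [-0.93  0.86 -0.97]
turn [-0.005 -0.013 -0.002]
```

View pics/v1.png

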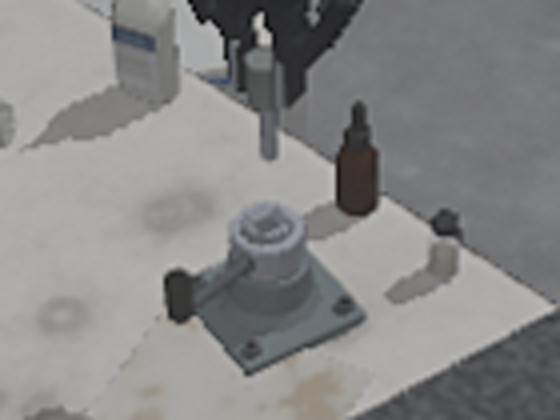

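The view shows the drum held upright over the collet, its shank end at (268,155) and the vise mouth at (268,215). The shank axis agrees with the TCP in x and y, and its end is 30 mm below the reading. The vise axis is at (0.568, 0.2593).

Request:
drive_tool --pt "-0.8 0.9 0 -0.005 -0.013 0" --pt "0 0 0 0 0 0" --pt "0 0 0 0 0 0" --pt "0 0 0 0 0 0"

```text
time: 11.75
tool_pos: [0.5684, 0.2579, 0.1811]
orientation: [-0.279, 3.127, 0.001]
contact_force: [-0.0, -1.2, -0.5]
gripper_width: 0.0244
```

```bash
python3 -c "
from h import *
togo(.568,.2593,.13,100.5)"
```

```text
t 11.75 pos [0.5684 0.2579 0.1811] yaw 100.2 w 0.0244 F [-0.  -1.2 -0.5]
shift cm [0.03 0.15 5.11]
turn [ 0.     0.002 -0.005]
```

Request:
drive_tool --pt "0 0.15 1 0 0.002 -0.005" --pt "0 0 1 0 0 0" --pt "0 0 1 0 0 0" --pt "0 0 0.8 0 0 0" --pt "0 0 0 0 0 0" --pt "0 0 0 0 0 0" --pt "0 0 0 0 0 0"

```text
time: 12.45
tool_pos: [0.567, 0.2591, 0.1381]
orientation: [0.288, -3.126, 0.001]
contact_force: [-0.5, 0.3, -0.4]
gripper_width: 0.0241
```

```bash
python3 -c "
from h import *
togo(.568,.2593,.126,100.5)"
```

```text
t 12.45 pos [0.567  0.2591 0.1381] yaw 100.5 w 0.0241 F [-0.5  0.3 -0.4]
shift cm [-0.11  0.    1.21]
turn [-0.    -0.003  0.   ]
```

Request:
drive_tool --pt "-0.1 0 0.8 0 -0.003 0" --pt "0 0 0.8 0 0 0" --pt "0 0 0.8 0 0 0" --pt "0 0 0 0 0 0" --pt "0 0 0 0 0 0"

```text
time: 12.95
tool_pos: [0.5685, 0.2594, 0.1126]
orientation: [-0.288, 3.126, 0.0]
contact_force: [-0.5, 0.7, -1.6]
gripper_width: 0.0245
```

```bash
python3 -c "
from h import *
togo(.568,.2593,.08,100.5)"
```

```text
t 12.95 pos [0.5685 0.2594 0.1126] yaw 100.5 w 0.0245 F [-0.5  0.7 -1.6]
shift cm [0.06 0.   3.26]
turn [-0.     0.002  0.   ]
```

Request:
drive_tool --pt "0.05 0 0.7 0 0.002 0" --pt "0 0 0.6 0 0 0" --pt "0 0 0.6 0 0 0" --pt "0 0 0 0 0 0" --pt "0 0 0 0 0 0"

```text
time: 13.45
tool_pos: [0.5681, 0.2593, 0.0919]
orientation: [0.288, -3.128, 0.0]
contact_force: [-0.8, -0.1, -1.2]
gripper_width: 0.0245
```

```bash
python3 -c "
from h import *
togo(.568,.2593,.08,100.5)"
```

```text
t 13.45 pos [0.5681 0.2593 0.0919] yaw 100.5 w 0.0245 F [-0.8 -0.1 -1.2]
shift cm [ 0.01 -0.    1.19]
turn [-0. -0.  0.]
```

Request:
drive_tool --pt "0 0 0.5 0 0 0" --pt "0 0 0.3 0 0 0" --pt "0 0 0 0 0 0" --pt "0 0 0.2 0 0 0" --pt "0 0 0 0 0 0" --pt "0 0 0 0 0 0"

```text
time: 14.05
tool_pos: [0.5685, 0.2595, 0.0816]
orientation: [-0.288, 3.128, 0.0]
contact_force: [0.1, -0.0, 0.3]
gripper_width: 0.0246
```

```bash
python3 -c "
from h import *
togo(.568,.2593,.08,100.5)"
```

```text
t 14.05 pos [0.5685 0.2595 0.0816] yaw 100.5 w 0.0246 F [ 0.1 -0.   0.3]
shift cm [ 0.05 -0.01  0.16]
turn [0.    0.001 0.   ]
```

Request:
drive_tool --pt "0 0 0.2 0 0 0" --pt "0 0 0 0 0 0" --pt "0 0 0 0 0 0"

```text
time: 14.35
tool_pos: [0.5687, 0.2595, 0.0797]
orientation: [-0.288, 3.127, 0.0]
contact_force: [1.2, 0.7, -0.7]
gripper_width: 0.0242
```

Request:
drive_tool --pt "0 0 0.15 0 0 0" --pt "0 0 0 0 0 0"

```text
time: 14.55
tool_pos: [0.5692, 0.2597, 0.079]
orientation: [-0.288, 3.126, 0.001]
contact_force: [-0.2, 0.0, -1.5]
gripper_width: 0.0246
```

Request:
drive_tool --pt "0 0 0.1 0 0 0" --pt "0 0 0 0 0 0"

```text
time: 14.75
tool_pos: [0.5693, 0.2597, 0.0789]
orientation: [-0.288, 3.125, 0.001]
contact_force: [-1.2, -0.1, 0.6]
gripper_width: 0.0243
```

Request:
drive_tool --pt "0 0 0 0 0 0" --pt "0 0 0 0 0 0" --pt "0 0 0 0 0 0" --pt "0 0 0 0 0 0" --pt "0 0 0 0 0 0" --gripper 0.3

```text
time: 15.25
tool_pos: [0.5696, 0.2598, 0.0784]
orientation: [-0.288, 3.125, 0.001]
contact_force: [-0.1, 0.1, 0.1]
gripper_width: 0.0555
```

Request:
drive_tool --pt "0 0 -1 0 0 0" --pt "0 0 -2 0 0 0" --pt "0 0 -3 0 0 0" --pt "0 0 -3 0 0 0" --pt "0 0 -3 0 0 0" --pt "0 0 0 0 0 0"

```text
time: 15.85
tool_pos: [0.5685, 0.2595, 0.205]
orientation: [-0.288, 3.126, 0.0]
contact_force: [-0.3, -0.3, 0.5]
gripper_width: 0.0555
```

```bash
python3 -c "
from h import *
im,d=snap('scene','v2.png',(210,110,350,215),4)
for n in('scene','top'):
    if n=='top': im,d=get_image('top')
    q=cloud(n,d).reshape(-1,3); q=q[np.hypot(q[:,0]-.568,q[:,1]-.259)<.02]; w=q[(q[:,2]>.118)&(q[:,2]<.145)]; print(n,len(w),w.mean(0),np.percentile(w[:,2],[50,90]) if len(w) else 0,(w.max(0)+w.min(0))/2)
    q=cloud(n,d).reshape(-1,3); q=q[np.hypot(q[:,0]-.4705,q[:,1]-.238)<.02]; w=q[(q[:,2]>.106)&(q[:,2]<.13)]; print('knob',n,len(w),(w.max(0)+w.min(0))/2,w.mean(0))
togo(.47,.20,.09,100.5)
"
```

```text
scene 71 [0.56645668 0.25550034 0.12586575] [0.12654125 0.1287914 ] [0.56757157 0.25644189 0.12476458]
knob scene 46 [0.46864847 0.23824121 0.1129763 ] [0.46719095 0.23631784 0.11369766]<string>:6: RuntimeWarning: Mean of empty slice.
  ret = um.true_divide(
Traceback (most recent call last):
ValueError: zero-size array to reduction operation maximum which has no identity
```

View pics/v2.png

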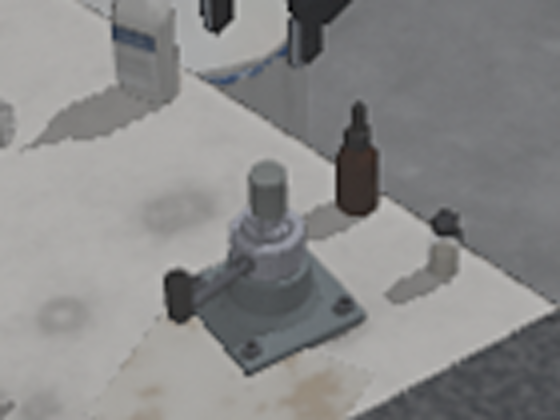

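The drum's top is at z = 0.1265 against 0.127 expected, so it is fully seated and upright. The knob is unmoved at crop pixel (178,295). Now I close the fingers and go behind the knob on its −y side.

Request:
drive_tool --pt "2.4 -1.2 0 0 0 0.03" --pt "2.4 -1.2 0 0 0 0" --pt "2.4 -1.2 0 0 0 0" --pt "2.4 -1.2 0 0 0 0" --pt "0 0 0 0 0 0" --pt "0 0 0 0 0 0" --gripper -1

```text
time: 16.55
tool_pos: [0.4711, 0.1927, 0.1934]
orientation: [0.238, -3.116, 0.005]
contact_force: [0.7, 0.3, -0.1]
gripper_width: 0.0001
```

```bash
python3 -c "
from h import *
togo(.479,.194,.072,102)"
```

```text
t 16.55 pos [0.4711 0.1927 0.1934] yaw 98.7 w 0.0001 F [ 0.7  0.3 -0.1]
shift cm [-1.    0.03 12.13]
turn [-0.002 -0.017 -0.057]
```

Request:
drive_tool --pt "-0.9 0 2 0 -0.017 -0.057" --pt "0 0 2.5 0 0 0" --pt "0 0 2.5 0 0 0" --pt "0 0 2.5 0 0 0" --pt "0 0 1.2 0 0 0" --pt "0 0 0 0 0 0" --pt "0 0 0 0 0 0"

```text
time: 17.25
tool_pos: [0.4842, 0.1966, 0.0794]
orientation: [-0.335, 3.123, -0.001]
contact_force: [0.0, 0.1, 0.0]
gripper_width: -0.0002
```

```bash
python3 -c "
from h import *
togo(.479,.194,.072,102)"
```

```text
t 17.25 pos [0.4842 0.1966 0.0794] yaw 102.2 w -0.0002 F [0.  0.1 0. ]
shift cm [ 0.57 -0.15  0.74]
turn [-0.001  0.001  0.004]
```

Request:
drive_tool --pt "0.5 0 0.5 0 0 0" --pt "0.1 0.5 0.3 0 0 0" --pt "0 0.8 0 0 0 0" --pt "0 0 0 0 0 0"

```text
time: 17.65
tool_pos: [0.4768, 0.2098, 0.0726]
orientation: [-0.334, 3.12, -0.0]
contact_force: [0.4, -0.0, -0.8]
gripper_width: -0.0001
```

```bash
cat >> h.py <<'E'
V=np.array([.568,.2593])
def arc(phi,so=.02,z=.072):
    # tool pose for the lever turned by phi rad from its start; also shows the present angle and radius round the axis
    th=np.radians(192.2)-phi; r=np.array([np.cos(th),np.sin(th)]); t=np.array([np.sin(th),-np.cos(th)])
    p=V+.1*r-so*t; togo(p[0],p[1],z,np.degrees(th)-90)
    e=state()['tool_pos'][:2]-V; a=np.degrees(np.arctan2(e[1],e[0]))%360; print('phi now',round(np.radians(192.2-a)+np.arctan2(so,.1),3),'r',np.hypot(*e).round(4),'q',state()['q'].round(2))
E
python3 -c "
from h import *
arc(.2)"
```

```text
t 17.65 pos [0.4768 0.2098 0.0726] yaw 102.2 w -0.0001 F [ 0.4 -0.  -0.8]
shift cm [0.24 2.94 0.06]
turn [-0.     0.004  0.201]
phi now -0.087 r 0.1038 q [ 0.27  0.41 -0.46  0.7  -0.    0.06]
```

Request:
drive_tool --pt "0.1 0.7 0 0 0 0.05" --pt "0.1 0.7 0 0 0 0.05" --pt "0.1 0.7 0 0 0 0.05" --pt "0.1 0.7 0 0 0 0.05"

```text
time: 18.05
tool_pos: [0.4688, 0.235, 0.0733]
orientation: [-0.008, 3.136, -0.011]
contact_force: [0.5, -4.1, -0.6]
gripper_width: 0.0002
```

```bash
python3 -c "
from h import *
arc(.4)"
```

```text
t 18.05 pos [0.4688 0.235  0.0733] yaw 90.3 w 0.0002 F [ 0.5 -4.1 -0.6]
shift cm [0.26 2.32 0.11]
turn [-0.007  0.006  0.192]
phi now 0.171 r 0.1022 q [ 0.33  0.41 -0.45  0.7  -0.01  0.32]
```

Contact with about 4 N, as expected. I continue round the arc.

Request:
drive_tool --pt "0.1 0.8 0.05 0 0 0.06" --pt "0.1 0.8 0 0 0 0.06" --pt "0.1 0.8 0 0 0 0.06" --pt "0.1 0.8 0 0 0 0.06" --pt "0.1 0.8 0 0 0 0.06"

```text
time: 18.55
tool_pos: [0.4674, 0.2717, 0.0733]
orientation: [0.482, 3.095, -0.029]
contact_force: [-0.5, -4.1, -1.0]
gripper_width: -0.0002
```

```bash
python3 -c "
from h import *
arc(.7)"
```

```text
t 18.55 pos [0.4674 0.2717 0.0733] yaw 72.3 w -0.0002 F [-0.5 -4.1 -1. ]
shift cm [0.24 1.68 0.1 ]
turn [-0.016  0.014  0.178]
phi now 0.533 r 0.1013 q [ 0.4   0.44 -0.4   0.73 -0.02  0.71]
```

Request:
drive_tool --pt "0.2 0.8 0.05 -0.015 0.014 0.065" --pt "0.15 0.8 0.05 0 0 0.065" --pt "0.15 0.8 0 0 0 0.065" --pt "0.1 0.8 0 0 0 0.065" --pt "0.1 0.8 0 0 0 0.065"

```text
time: 19.05
tool_pos: [0.4779, 0.3069, 0.073]
orientation: [1.001, 2.973, -0.021]
contact_force: [0.4, -4.3, 0.9]
gripper_width: -0.0002
```

```bash
python3 -c "
from h import *
arc(1.1)"
```

```text
t 19.05 pos [0.4779 0.3069 0.073 ] yaw 52.8 w -0.0002 F [ 0.4 -4.3  0.9]
shift cm [0.14 2.07 0.08]
turn [-0.01   0.009  0.238]
phi now 0.896 r 0.1019 q [ 0.45  0.49 -0.32  0.77 -0.01  1.1 ]
```

Request:
drive_tool --pt "0.15 0.8 0.05 -0.01 0.009 0.07" --pt "0.15 0.8 0 0 0 0.07" --pt "0.15 0.8 0 0 0 0.07" --pt "0.1 0.8 0 0 0 0.07"

```text
time: 19.45
tool_pos: [0.4937, 0.3302, 0.0727]
orientation: [1.425, 2.798, -0.019]
contact_force: [-3.3, -2.5, 2.6]
gripper_width: -0.0005
```

```bash
python3 -c "
from h import *
arc(1.4)
snap('scene','v3.png',(210,110,350,215),4)"
```

```text
t 19.45 pos [0.4937 0.3302 0.0727] yaw 36.0 w -0.0005 F [-3.3 -2.5  2.6]
shift cm [0.09 2.33 0.05]
turn [-0.009  0.008  0.245]
phi now 1.172 r 0.1027 q [ 0.47  0.53 -0.25  0.8  -0.01  1.41]
```

View pics/v3.png

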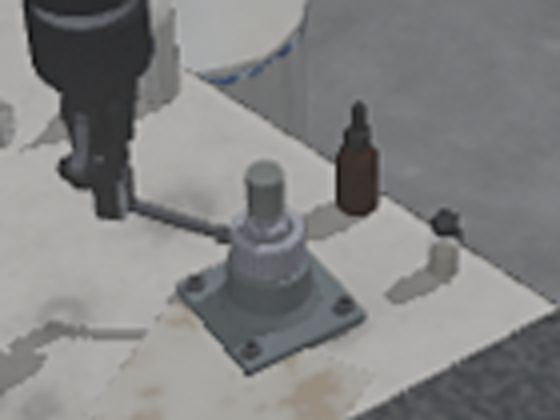

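The picture shows the lever swung to the upper left, its bar ending behind the fingers at (125,205). The drum still sits upright at (265,190), and the bottle and vial have not moved. I keep pushing.

Request:
drive_tool --pt "0.1 0.8 0 -0.009 0.008 0.08" --pt "0.1 0.8 0 0 0 0.08" --pt "0.1 0.8 0 0 0 0.07"

```text
time: 19.8
tool_pos: [0.509, 0.3441, 0.0726]
orientation: [-1.743, -2.609, 0.011]
contact_force: [-5.4, -2.1, 3.2]
gripper_width: -0.0004
```

```bash
python3 -c "
from h import *
arc(1.5)"
```

```text
t 19.8 pos [0.509  0.3441 0.0726] yaw 22.5 w -0.0004 F [-5.4 -2.1  3.2]
shift cm [0.07 1.31 0.05]
turn [-0.008  0.001  0.109]
phi now 1.373 r 0.1033 q [ 0.47  0.57 -0.19  0.83  0.    1.65]
```

Request:
drive_tool --pt "0.1 0.8 0 0 0 0.05" --pt "0.1 0.8 0 0 0 0.04"

```text
time: 20.0
tool_pos: [0.5093, 0.3461, 0.0717]
orientation: [-1.851, -2.517, 0.049]
contact_force: [-24.0, -9.8, 19.5]
gripper_width: -0.0002
```

```bash
python3 -c "
from h import *
arc(1.5)"
```

```text
t 20.0 pos [0.5093 0.3461 0.0717] yaw 17.4 w -0.0002 F [-24.   -9.8  19.5]
shift cm [ 0.    1.2  -0.07]
turn [-0.035  0.005  0.019]
phi now 1.386 r 0.1048 q [ 0.48  0.59 -0.15  0.87  0.    1.74]
```

The force jumped to about 30 N with no further motion: the nut has reached its stop. I back off and rise.

Request:
drive_tool --pt "0 -0.8 0 0 0 0" --pt "0.1 -1.5 0 0 0 0" --pt "0.1 -2 0 0 0 0" --pt "0 -1 -2 0 0 0" --pt "0 0 -4 0 0 0" --pt "0 0 -4 0 0 0" --pt "0 0 -3 0 0 0" --pt "0 -4 0 0 0 0" --pt "0 -4 0 0 0 0" --pt "0 0 0 0 0 0"

```text
time: 21.0
tool_pos: [0.3819, 0.3107, 0.2142]
orientation: [-1.832, -2.533, 0.034]
contact_force: [-0.4, -0.2, -0.0]
gripper_width: 0.0002
```

```bash
python3 -c "
from h import *
togo(.5,.3,.2)
im,d=snap('scene','v4.png',(190,100,430,350),2.4)
q=cloud('scene',d).reshape(-1,3)
w=q[(np.hypot(q[:,0]-.568,q[:,1]-.259)<.02)&(q[:,2]>.118)&(q[:,2]<.145)]; print('drum top',w.mean(0),np.percentile(w[:,2],[50,90]))
th=np.radians(192.2)-np.arange(0,1.7,.01)
im,d2=get_image('top')
for n,dd in(('scene',d),('top',d2)):
    q=cloud(n,dd).reshape(-1,3); r=np.hypot(q[:,0]-.568,q[:,1]-.2593); w=q[(abs(r-.1)<.02)&(q[:,2]>.1)&(q[:,2]<.125)]; print('knob',n,len(w),w.mean(0) if len(w) else 0, np.radians(192.2)-np.arctan2(w[:,1].mean()-.2593,w[:,0].mean()-.568) if len(w) else 0)
"
```

```text
t 21.0 pos [0.3819 0.3107 0.2142] yaw 18.2 w 0.0002 F [-0.4 -0.2 -0. ]
shift cm [-4.71 10.92  1.13]
drum top [0.56456532 0.25707073 0.1259741 ] [0.12655714 0.12930065]
knob scene 46 [0.53163274 0.34718842 0.11182138] 1.3913898847563508
knob top 50 [0.53136456 0.35215848 0.11300307] 1.4079446139627212
```

View pics/v4.png

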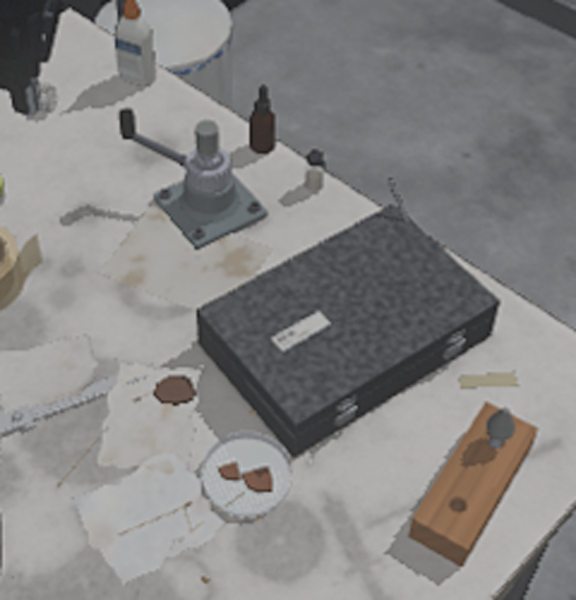

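The lever has turned about 1.4 rad to its stop, with its knob at (127,122) in the crop. The drum is seated upright at (206,138) with its top at z = 0.1265, and the cone is in its hole at (500,425). The robot is clear, so I hand in.

```bash
python3 -c "
from rig import *
print(finish_job())"
```

```text
the job is handed in; nothing more can be done
None
```

The drum point is fully down in the collet, released and gripped, with the nut turned to its stop, and I handed the job in at about 21 s of the 48 s allowed.

**First grasp failed:** the fingers closed on nothing. The depth images showed the fingertips about 28 mm higher than the reported TCP and the stated tip extent imply. The attempt only tipped the drum slightly in its hole. Using the camera's height, the second grasp held, with an opening of 24.6 mm on the 26 mm head.

**Last checks:**
- **Seating:** the drum's top was at 126.5 mm against 127 mm expected, both after release and after tightening.
- **Grip:** the knob turned about 1.4 rad clockwise by both cameras. The force then jumped from about 7 N to about 32 N with no further motion. The joint angle itself cannot be read, but this fits the 1.5 rad stop.
- **Bystanders:** in the last scene crop the cone was in its hole and the bottle and vial looked unmoved. The tub was almost entirely outside that crop, so I did not check it again; the arm kept well away from it near the table.
- **Robot:** it was clear of everything, with wrist force near zero.

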